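Tap out the tall prefilter and hold the drying box open

ROBOT

A 6-joint arm with a two-finger parallel gripper is mounted at the origin on the work surface. World frame = base frame: x ahead of the robot, y to its left, z up, the work surface at z = 0. Lengths are in m, angles in rad, forces in N, time in s.
With the tool pointing down it reaches from about 0.425 to 0.925 m from the base axis. Payload 12.5 kg.
Tool frame: the origin (TCP) lies between the finger pads; the fingertips stand 11 mm ahead of it and the grasp point (between the pads) lies 8 mm behind it; z points along the fingers, y is the line along which they close (so a half turn about z gives the same grasp; the last joint's range is limited). The gripper opens to 85 mm and grips with 20 to 120 N. Pads are 22 mm wide; open, the fingers measure 114 mm over their backs; the gripper's body (76 mm by 85 mm) begins 54 mm behind the grasp point. The pads swing forward as they close: fully open they stand 13 mm farther back than shut.
Start: joints at [1.119, 0.491, 1.559, -0, 1.092, -0.106], TCP at [0.212, 0.588, 0.242] pointing down, gripper open.
Joint ranges: [-3.1, 3.1], [-0.84, 2.19], [0.05, 2.79], [-1.13, 4.28], [0.06, 2.93], [-2.69, 2.69]. Speed limits (rad/s): [2.22, 2.22, 2.79, 3.14, 3.14, 3.14].

INTERFACE

Orientations are given as a unit quaternion [w, x, y, z].
In Python, from workcell import manip gives the robot as it stands.
- The arm moves only by the tool drive_tool, never from a script. Its argument "targets" is a list of rows, each a list of 7 numbers: the shift along the tool's x, y, z in cm, then the turn, a rotation vector about the tool's x, y, z in rad, then the gripper's target within -1 to 1 (fully open at 1, half-way at 0, shut at -1). A call has 1 to 20 rows; each row is the pose to reach, as a shift and turn from the pose commanded when the call began, along the tool's axes at that moment; what a row does not reach only later rows make up. A row lasts 1/12 s, in which the tool goes at most 41.7 mm and 7.16 degrees, less where a joint would pass 70% of its speed; a pose out of reach is approached as far as the arm can. A call with a gripper value outside its range is refused whole. The fingers move at their own pace and stop on an object; the grip force is fixed at half the most. Time passes only in rows, so rows that repeat a pose let the fingers close. It gives the time, the measured TCP pose, the force, the opening and the grip force at its end, in the units of the state.
- manip.sense(): the state, without advancing time (a new reading comes with each control period).
- manip.get_image(name): name is "scene" or "top"; returns a dict with "image" (480x640x3 uint8, blue, green, red), "depth" (480x640 float32, m along the optical axis (not along the pixel's ray), 0 where there is no reading), "fx", "fy", "cx", "cy" (pixels), "k1" (the pictures are not rectified: a ray, as slopes to the right and down, at radius r is drawn at 1 + k1 r^2 times it, then the intrinsics apply), "origin" and "orientation" of the camera in the world. Camera axes: x right, y down, z forward; pixel columns grow to the right and rows downward; lengths in m; the calibration is good to about 2 mm. A picture is of the moment at which its call begins.
- manip.close_job(): hands the job in; it is judged then, once.
The state is a dict: "clock": time; "q": joint angles; "joint_velocities": joint speeds; "joint_torque": joint torques, N m; "ee_pos": TCP position; "eef_rot": TCP orientation; "contact_force": force on the tool from outside, world axes, zero at the start; "wrist_torque": the same for the moment, N m; "grip_width": opening from 0.0 (shut) to 1.0 (fully open); "grip_force": force on a finger pad.
Only numpy, scipy, OpenCV 4.12 (cv2) and the standard library are available. Lean on these libraries where they do the work, as an engineer would, in place of code of your own. Each camera call takes 0.05 s, during which the arm holds its last target. There are 200 camera calls.

TASK

Take the tallest of the three mesh prefilters off the turntable, tip it to about 40 degrees over the green tapping mat and keep it there for a second, then bring it level and stand it upright in the aluminium tray. Then lift the lid of the white drying box and finish while still holding it steady at 50 degrees open, carried by the gripper alone and not propped on anything, so that a colleague can load the box; the lid falls shut by itself, so do not let go. Leave the other two prefilters, the brush and the clear shroud where they are.

Things in the scene. Friction and masses are not known exactly. Their poses are not given: they have to be found in the camera images.
- filter_tall: the tallest mesh prefilter, loose, on the turntable: an upright grey mesh drum 68 mm in diameter and 75 mm tall with a round knob 22 mm in diameter and 36 mm tall standing on the middle of its top (111 mm in all); about 0.12 kg. Origin at the centre of its underside, z up along its axis
- filter_tall_knob (a point): middle of the tall prefilter's knob: on its axis, 93 mm above its underside, 18 mm above the drum's top
- filter_wide: bystander: low wide mesh prefilter, drum 86 mm in diameter and 40 mm tall, with the same knob; loose on the turntable. Origin at the centre of its underside
- filter_small: bystander: low narrow mesh prefilter, drum 68 mm in diameter and 40 mm tall, with the same knob; loose on the turntable. Origin at the centre of its underside
- turntable: lazy Susan: a round wooden plate 256 mm in diameter that can turn stiffly on a fixed black foot; its top is 24 mm above the bench. The three prefilters stand evenly spaced, 80 mm from its axis, in any order. Origin on the axis at bench level
- mat: green silicone tapping mat, fixed flat on the bench against the tiled backsplash: 180 mm (x) by 200 mm (y), 5 mm thick. Origin at the centre of its underside. The backsplash is 58 mm high and stands just beyond the mat's far (+x) edge
- tray: shallow open aluminium tray, loose, 0.5 kg: 180 mm (its x) by 170 mm (its y), 18 mm high, walls and floor 3 mm. Origin at the centre of its underside
- box: white filter drying box, fixed: 180 mm deep (its x), 220 mm wide (its y), 110 mm high, open on top under its lid. Origin at the centre of its underside; its front faces its own -x. The lid is a flat panel 180 x 220 x 8 mm hinged along the top of the far (+x) wall
- box_lid (a joint): opening angle of the drying box's lid in rad: 0 shut (level), grows as the front edge rises, stop at 1.35. No spring or stay: the lid (about 0.32 kg) falls shut from any angle
- box_hinge (a point): middle of the lid's hinge line, at the top of the box's far wall: 90 mm along the box's +x from its origin and 110 mm above the bench. The hinge line runs along the box's y; this point's axes are the box's
- lid_tongue (a point): grip point on the lid's aluminium tongue: a flat bar 26 mm wide (along the hinge line), 12 mm thick, sticking out 65 mm from the middle of the lid's front edge, in the lid's plane. Point in mid-bar, 35 mm beyond the edge, 215 mm from the hinge line, 6 mm above it when shut. Gripped by its side faces, the tongue pivots between the pads as the lid swings
- brush: bystander: slim grey dusting brush, 180 mm long, lying loose on the bench. Origin on the bench under its middle, x along it
- shroud: bystander: clear cyclone shroud, an open transparent cup 92 mm in diameter narrowing to 72 mm at its mouth, 115 mm tall, loose. Origin at the centre of its underside
Not all that is in view belongs to the job. What is shaped like the filter_tall but orange, purple or red is not meant.

How it is judged:
By the outcome, as a careful person would: the job done as asked, in the order asked, and still so for the second after the job is handed in, while the arm keeps its last pose, push and grip.
It also fails if it takes over 64 s, if anything falls off the work surface, if the arm or the gripper's body presses on something with over 40 N, if the wrist force passes 120 N, or if a joint passes its speed limit or range.

## Working session

There is one attempt and no reset: what is moved stays moved. The work goes in short steps, Python scripts to look and compute and a tool call to move; the robot and the scene stay as the last step left them, time stands still between calls to the robot, and variables do not carry over. Pictures are saved under pics/ and viewed, at most 10 in all, crops included, and the job is handed in when it is done.

Besides the shell and the picture viewer there is one more tool, called after ">>>" as name(argument=value, ...) on one line, values as JSON. drive_tool: Moves the arm, as the interface text tells. Its arguments: {"type":"object","properties":{"targets":{"type":"array","items":{"type":"array","items":{"type":"number"}}}},"required":["targets"]}

```bash
mkdir -p pics; ls; cat > h.py <<'E'
import numpy as np, cv2
from scipy.spatial.transform import Rotation as R
from workcell import manip
def rot(q): return R.from_quat([q[1],q[2],q[3],q[0]])
def cloud(im):
    d=im["depth"]; K=np.array([[im["fx"],0,im["cx"]],[0,im["fy"],im["cy"]],[0,0,1]])
    v,u=np.mgrid[0:480,0:640].astype(np.float64)
    s=cv2.undistortPoints(np.stack([u,v],-1).reshape(-1,1,2),K,np.array([im["k1"],0,0,0.])).reshape(480,640,2)
    P=np.dstack([s*d[...,None],d]).reshape(-1,3)
    W=rot(im["orientation"]).apply(P)+im["origin"]
    W[d.ravel()==0]=np.nan
    return W.reshape(480,640,3)
E
python3 - <<'E'
from h import *
for n in("scene","top"):
    im=manip.get_image(n); cv2.imwrite(f"pics/{n}0.png",im["image"]); np.save(f"{n}0.npy",cloud(im))
    print(n,im["origin"],im["orientation"],im["fx"],im["k1"])
print(manip.sense())
E
```

```text
pics
scene [ 1.53218089 -0.81339502  1.21366166] [-0.37764036  0.81487946  0.40300836 -0.17590758] 586.4850486459441 0.018710713590432877
top [ 0.37365611 -0.00998508  1.28935741] [ 0.04184583 -0.69605989  0.71477033 -0.05341273] 461.3414444320009 -0.01760778168363313
{'clock': 0.1, 'q': array([ 1.11939610e+00,  4.91453897e-01,  1.55939083e+00, -4.03312590e-05,
        1.09168919e+00, -1.05579249e-01]), 'joint_velocities': array([ 0.00016055, -0.00195967, -0.00254514, -0.00098706, -0.00057073,
        0.0014098 ]), 'joint_torque': array([ 2.78653948e-03, -6.19443154e+01, -2.62025446e+01, -1.48635850e-04,
        2.93951576e-03,  3.36605888e-05]), 'ee_pos': array([0.21174758, 0.58783668, 0.24181357]), 'eef_rot': array([-1.12176264e-04,  1.72040978e-01,  9.85089681e-01, -4.57414576e-04]), 'contact_force': array([ 0.37688732, -0.46156014,  0.8755379 ]), 'wrist_torque': array([-0.00774907, -0.02241501,  0.02271097]), 'grip_force': 0.0, 'grip_width': 0.995229877362662}
```

View pics/scene0.png

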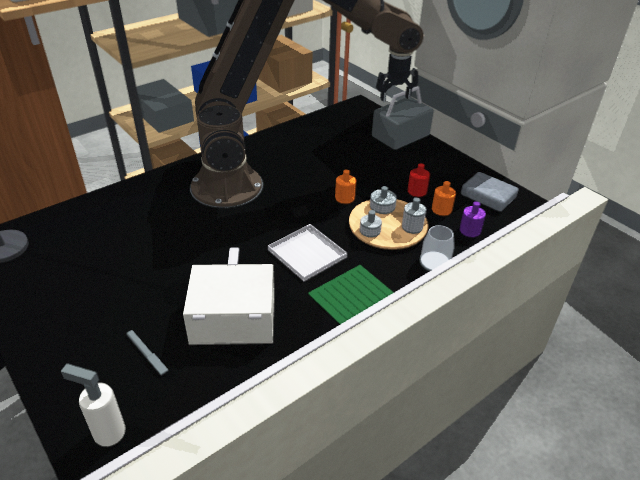

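View pics/top0.png

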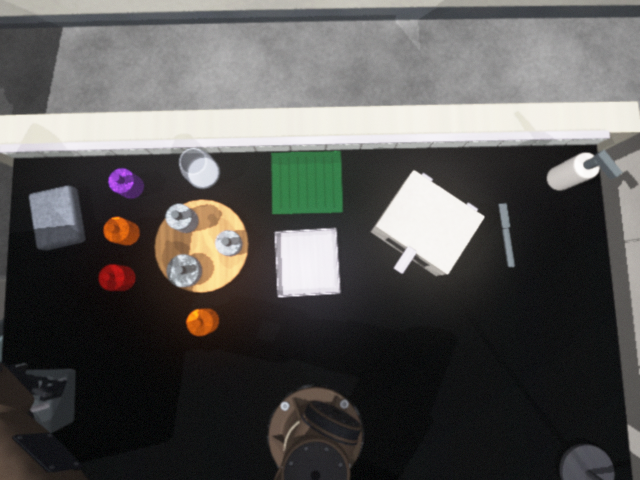

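The scene view shows three grey filters on the turntable, at (414,216), (382,200) and (371,224). The top view shows them at (180,216), (183,269) and (230,242). The orange, red and purple look-alikes are off the turntable. (414,216) in the scene looks tallest, so I'll measure heights and make a crop to confirm.

```bash
cat > m.py <<'E'
from h import *
T=np.load("top0.npy");S=np.load("scene0.npy")
A=np.vstack([T.reshape(-1,3),S.reshape(-1,3)]); A=A[np.isfinite(A[:,0])]
it=cv2.imread("pics/top0.png"); is_=cv2.imread("pics/scene0.png")
for n,(u,v) in dict(a=(180,216),b=(183,269),c=(230,242)).items():
    p=T[v-18:v+18,u-18:u+18].reshape(-1,3); z=np.nanmax(p[:,2]); k=p[p[:,2]>z-.012]
    print(n,"top z",z,"knob mean",k.mean(0),"n",len(k))
for n,(u,v) in dict(tall=(414,216),x=(382,200),y=(371,224)).items():
    p=S[v-22:v+10,u-12:u+12].reshape(-1,3); z=np.nanmax(p[:,2]); k=p[p[:,2]>z-.012]
    print(n,"sc z",z,k.mean(0),len(k))
# turntable: wooden pixels
h=cv2.cvtColor(it,cv2.COLOR_BGR2HSV)
def ell(m,nm,P):
    p=P[m]; p=p[np.isfinite(p[:,0])]; print(nm,len(p),"z",np.median(p[:,2]),"mean",p.mean(0),"min",p.min(0),"max",p.max(0)); return p
m=(h[...,0]>8)&(h[...,0]<25)&(h[...,1]>60)&(abs(T[...,2]-.024)<.008); m[:,:150]=0;m[:,255:]=0;m[:195]=0;m[297:]=0
p=ell(m,"wood",T); print(cv2.minEnclosingCircle(p[:,:2].astype(np.float32)))
m=(h[...,0]>45)&(h[...,0]<75)&(h[...,1]>100); p=ell(m,"mat",T)
# tray / box by min area rect
def rect(nm,m,P):
    p=P[m]; p=p[np.isfinite(p[:,0])]; c,s,a=cv2.minAreaRect(p[:,:2].astype(np.float32)); print(nm,len(p),c,s,a,"z",np.median(p[:,2]))
m=np.zeros((480,640),bool); m[215:305,265:350]=1; m&=(it.min(2)>110)&(T[...,2]<.04); rect("tray",m,T)
m=np.zeros((480,640),bool); m[160:285,360:495]=1; mm=m&(T[...,2]>.108)&(it.min(2)>100); rect("lid+tongue",mm,T)
e=cv2.erode(mm.astype(np.uint8),np.ones((3,3))); o=cv2.morphologyEx(mm.astype(np.uint8),cv2.MORPH_OPEN,np.ones((21,21)))>0; rect("lid",o,T)
t=mm&~cv2.dilate(o.astype(np.uint8),np.ones((5,5))).astype(bool)
n,l,st,c=cv2.connectedComponentsWithStats(t.astype(np.uint8))
for i in range(1,n):
    if st[i,4]>20: rect("part%d"%i+str(c[i]),l==i,T)
# shroud, backsplash
cv2.imwrite("pics/crop1.png",np.hstack([cv2.resize(is_[165:255,335:465],None,fx=3,fy=3,interpolation=2),cv2.resize(it[190:300,140:260],None,fx=3,fy=3,interpolation=2)[:270]]))
E
python3 m.py
```

```text
a top z 0.14061015101563545 knob mean [0.58117721 0.33964166 0.13485089] n 63
b top z 0.10524104468183149 knob mean [0.44301327 0.33760211 0.0993861 ] n 60
c top z 0.10652370384030685 knob mean [0.51382767 0.22094762 0.10062255] n 56
tall sc z 0.1410126646814449 [0.58123164 0.33662212 0.1346024 ] 33
x sc z 0.1053968293553742 [0.44379343 0.33523599 0.09963049] 32
y sc z 0.10531482948841075 [0.5144062  0.21589452 0.09987674] 32
wood 4536 z 0.0244871601100608 mean [0.51386069 0.29240285 0.02445127] min [0.38717859 0.1739267  0.0162427 ] max [0.63960496 0.42634651 0.03197173]
((0.5131480693817139, 0.30056115984916687), 0.1276438981294632)
mat 4993 z 0.005209985832260067 mean [0.6112495  0.06102847 0.00496112] min [-0.11990728 -0.82756353 -0.00653092] max [0.77924711 0.84031772 0.01553787]
tray 4165 (0.460990309715271, 0.011554941534996033) (0.18661989271640778, 0.17666974663734436) 1.9127751588821411 z 0.003909168794340889
lid+tongue 6220 (0.5278832912445068, -0.2953883111476898) (0.22068935632705688, 0.25527524948120117) 54.055667877197266 z 0.11888223768814354
lid 3095 (0.5272884964942
[... 221 characters left out ...]
08294678) 54.19467544555664 z 0.11866595684170012
part2[380.70886076 223.50632911] 79 (0.5496726036071777, -0.18054217100143433) (0.019070127978920937, 0.04312659800052643) 89.06121063232422 z 0.1183666163114736
part3[394.52       235.86666667] 75 (0.5169441103935242, -0.21806958317756653) (0.04086945950984955, 0.018180638551712036) 54.06729507446289 z 0.11802462330322627
part4[407.79294118 255.54588235] 425 (0.45780235528945923, -0.2509597837924957) (0.05810398608446121, 0.08828744292259216) 70.57560729980469 z 0.12118243262147788
part5[446.65714286 265.75714286] 140 (0.4336053133010864, -0.3513556718826294) (0.03189320117235184, 0.06566096842288971) 21.904380798339844 z 0.11813028312563467
```

View pics/crop1.png

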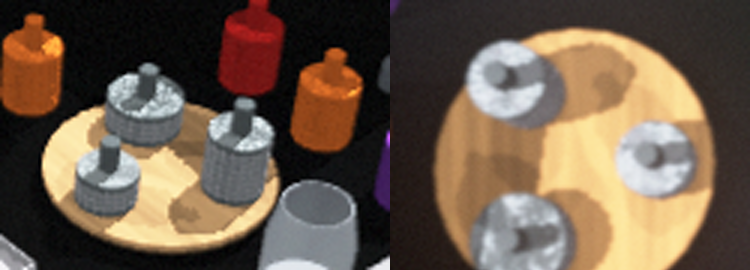

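The crop confirms it. The scene (414,216) / top (180,216) filter has the visibly tallest drum, and its knob top is at z≈0.135–0.14 against 0.10 for the other two. It stands 79 mm from the turntable axis, as it should. Next I'll refine the mat and box poses and work out the first move.

```bash
cat >> h.py <<'E'
def rel(target,yaw=None,tilt=None):
    "shift cm (tool axes) & rotvec to reach TCP target with tool down, tool y at world angle yaw"
    s=manip.sense(); r=rot(s["eef_rot"]); sh=r.inv().apply(np.array(target)-s["ee_pos"])*100
    rv=np.zeros(3)
    if yaw is not None:
        y=np.array([np.cos(yaw),np.sin(yaw),0]);z=np.array([0,0,-1.]);x=np.cross(y,z)
        rv=(r.inv()*R.from_matrix(np.c_[x,y,z])).as_rotvec()
    print("t",s["clock"],"q",s["q"].round(3),"shift",sh.round(2),"rv",rv.round(3))
E
python3 - <<'E'
from h import *
from scipy.optimize import minimize
T=np.load("top0.npy"); it=cv2.imread("pics/top0.png"); h=cv2.cvtColor(it,cv2.COLOR_BGR2HSV)
m=(h[...,0]>45)&(h[...,0]<75)&(h[...,1]>100); m[:,:260]=0;m[:,355:]=0;m[:140]=0;m[225:]=0
p=T[m]; print("mat",np.percentile(p,[1,99],axis=0).round(3))
S=np.load("scene0.npy")
m=np.zeros((480,640),bool); m[160:290,360:500]=1; m&=(T[...,2]>.109)&(T[...,2]<.13)
A=T[m]; B=S[240:330,180:280].reshape(-1,3); B=B[(B[:,2]>.109)&(B[:,2]<.13)]
for P,n in((A,"top"),(B,"scene")):
    P=P[np.isfinite(P[:,0])]
    c,s,a=cv2.minAreaRect(P[:,:2].astype(np.float32)); th=np.deg2rad(a-90); 
    for th in (th,):
        u=np.array([np.cos(th),np.sin(th)]);v=np.array([-u[1],u[0]])
        a_=P[:,:2]@u;b_=P[:,:2]@v
        f=np.percentile(a_,99.7); ex=f-np.percentile(a_,.3); lo,hi=np.percentile(b_,[.5,99.5])
        t=a_<f-.19; tb=(b_[t].min()+b_[t].max())/2
        print(n,len(P),"rect",c,s,a,"u max",f,"ext",ex,"v",lo,hi,hi-lo,"tongue v",tb,b_[t].min(),b_[t].max(),"z",np.median(P[:,2]))
        print(" hinge by far edge",u*f+v*(lo+hi)/2," tongue",u*(f-.215)+v*tb, "by tip",u*(a_.min()+.03)+v*tb)
rel([.582,.338,.22],.43)
E
```

```text
mat [[nan nan nan]
 [nan nan nan]]
top 6213 rect (0.5278832912445068, -0.2953883111476898) (0.22068935632705688, 0.25527524948120117) 54.055667877197266 u max 0.7251129213233375 ext 0.24887068896326903 v -0.03801626515217337 0.18009810038545843 0.2181143655376318 tongue v 0.07076637775245571 0.057481539642611885 0.08405121586229955 z 0.11888506907183105
 hinge by far edge [ 0.62874344 -0.36812667]  tongue [ 0.45452093 -0.24214416] by tip [ 0.44886188 -0.23804101]
scene 4545 rect (0.5272894501686096, -0.2982473075389862) (0.2212316393852234, 0.2573663592338562) 53.727027893066406 u max 0.7277890745573379 ext 0.24550704584738975 v -0.03656148803847364 0.1807481901518387 0.21730967819031236 tongue v 0.1005235046260786 0.040478165892717514 0.1605688433594397 z 0.11822808102895799
 hinge by far edge [ 0.62940178 -0.37246179]  tongue [ 0.47288739 -0.22234011] by tip [ 0.46489419 -0.21647432]
t 0.1 q [ 1.119  0.491  1.559 -0.     1.092 -0.106] shift [-43.3  -10.95   2.19] rv [-0.001  0.     0.795]
```

>>> drive_tool(targets=[[-4,-1,0.2,0,0,0.08,1],[-8,-2,0.4,0,0,0.16,1],[-12,-3,0.6,0,0,0.24,1],[-16,-4,0.8,0,0,0.32,1],[-20,-5,1,0,0,0.4,1],[-24,-6,1.2,0,0,0.48,1],[-28,-7,1.4,0,0,0.56,1],[-32,-8,1.6,0,0,0.64,1],[-36,-9,1.8,0,0,0.72,1],[-40,-10,2,0,0,0.795,1],[-43,-10.9,2.2,0,0,0.795,1],[-43.3,-10.95,2.2,0,0,0.795,1],[-43.3,-10.95,2.2,0,0,0.795,1],[-43.3,-10.95,2.2,0,0,0.795,1]])

```text
clock: 1.27
ee_pos: [0.5816, 0.3383, 0.2199]
eef_rot: [-0.0, 0.54, 0.842, -0.0]
contact_force: [-0.9, 1.2, -0.9]
grip_width: 1.005
grip_force: 0.0
```

```bash
python3 - <<'E'
from h import *
im=manip.get_image("scene"); cv2.imwrite("pics/s1.png",cv2.resize(im["image"][120:270,330:530],None,fx=3,fy=3,interpolation=2))
S=cloud(im); 
p=S[195:226,402:426].reshape(-1,3); z=np.nanmax(p[(p[:,2]<.15),2]); print(z)
m=cv2.cvtColor(cv2.imread("pics/top0.png"),cv2.COLOR_BGR2HSV); T=np.load("top0.npy")
m=(m[...,0]>45)&(m[...,0]<75)&(m[...,1]>100); m[:,:260]=0;m[:,355:]=0;m[:140]=0;m[225:]=0
p=T[m]; print("mat",np.nanpercentile(p,[1,99],axis=0).round(3))
rel([.582,.338,.1145],.43); print(manip.sense()["ee_pos"])
E
```

```text
0.13961413106000964
mat [[ 0.6   -0.092 -0.   ]
 [ 0.776  0.105  0.012]]
t 1.3167 q [ 4.300e-01  5.800e-01  1.456e+00  0.000e+00  1.106e+00 -1.000e-03] shift [-0.11  0.04 10.57] rv [-0.001 -0.     0.001]
[0.58122165 0.33885653 0.22016723]
```

View pics/s1.png

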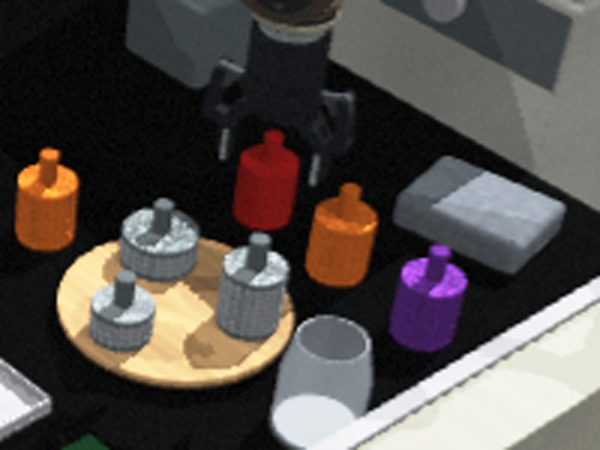

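The open gripper is above the tall filter, with the knob at crop (260,250) roughly between the fingers. Going down onto the knob and closing.

>>> drive_tool(targets=[[0,0,2,0,0,0,1],[0,0,4,0,0,0,1],[0,0,6,0,0,0,1],[0,0,7.5,0,0,0,1],[0,0,9,0,0,0,1],[0,0,10,0,0,0,1],[0,0,10.7,0,0,0,1],[0,0,10.7,0,0,0,1],[0,0,10.7,0,0,0,0.5],[0,0,10.7,0,0,0,0],[0,0,10.7,0,0,0,-0.5],[0,0,10.7,0,0,0,-1],[0,0,10.7,0,0,0,-1],[0,0,10.7,0,0,0,-1],[0,0,10.7,0,0,0,-1],[0,0,10.7,0,0,0,-1],[0,0,10.7,0,0,0,-1],[0,0,10.7,0,0,0,-1]])

```text
clock: 2.82
ee_pos: [0.5823, 0.3383, 0.1138]
eef_rot: [0.0, 0.54, 0.842, 0.0]
contact_force: [-0.1, 0.8, 5.9]
grip_width: 0.241
grip_force: 58.5
```

>>> drive_tool(targets=[[0,0,-0.5,0,0,0,-1],[0,0,-1.5,0,0,0,-1],[0,0,-3,0,0,0,-1],[0,0,-5,0,0,0,-1],[0,0,-7,0,0,0,-1],[0,0,-9,0,0,0,-1],[0,0,-11,0,0,0,-1],[0,0,-13,0,0,0,-1],[0,0,-15,0,0,0,-1],[0,0,-16.5,0,0,0,-1],[0,0,-17.5,0,0,0,-1],[0,0,-18,0,0,0,-1],[0,0,-18,0,0,0,-1],[0,0,-18,0,0,0,-1]])

```text
clock: 3.98
ee_pos: [0.5818, 0.3381, 0.2927]
eef_rot: [-0.0, 0.54, 0.842, -0.0]
contact_force: [0.1, -1.2, -1.0]
grip_width: 0.239
grip_force: 58.7
```

```bash
python3 - <<'E'
from h import *
s=manip.sense(); print(s["contact_force"],s["grip_width"],s["grip_force"])
rel([.67,.0,.29],-.1)
E
```

```text
[ 0.13674034 -1.23000213 -1.01338505] 0.2394765833150598 58.68366479873657
t 3.9833 q [ 0.428  0.522  1.364  0.     1.256 -0.002] shift [-34.41  -6.08   0.27] rv [-0.001  0.     0.53 ]
```

>>> drive_tool(targets=[[-0.8,-0.2,0,0,0,0.01,-1],[-2.5,-0.6,0,0,0,0.04,-1],[-5,-1.2,0,0,0,0.08,-1],[-7.5,-1.8,0,0,0,0.12,-1],[-10,-2.4,0,0,0,0.16,-1],[-12.5,-3,0,0,0,0.2,-1],[-15,-3.7,0,0,0,0.24,-1],[-17.5,-4.3,0,0,0,0.28,-1],[-20,-4.9,0.2,0,0,0.32,-1],[-22.5,-5.5,0.6,0,0,0.36,-1],[-25,-6.2,1.2,0,0,0.4,-1],[-27.5,-6.8,2,0,0,0.44,-1],[-29.5,-7.3,3,0,0,0.47,-1],[-31,-7.7,4,0,0,0.5,-1],[-32,-8,5,0,0,0.52,-1],[-32.6,-8.2,6,0,0,0.53,-1],[-32.8,-8.3,6.6,0,0,0.53,-1],[-32.8,-8.3,7,0,0,0.53,-1],[-32.8,-8.3,7,0,0,0.53,-1],[-32.8,-8.3,7,0,0,0.53,-1]])

```text
clock: 5.65
ee_pos: [0.6434, 0.0064, 0.2234]
eef_rot: [-0.0, 0.741, 0.671, 0.0]
contact_force: [-0.3, -0.0, -2.1]
grip_width: 0.24
grip_force: 58.7
```

>>> drive_tool(targets=[[0,0,0,-0.03,0,0,-1],[0,0,0,-0.08,0,0,-1],[0,0,0,-0.14,0,0,-1],[0,0,0,-0.2,0,0,-1],[0,0,0,-0.26,0,0,-1],[0,0,0,-0.32,0,0,-1],[0,0,0,-0.38,0,0,-1],[0,0,0,-0.44,0,0,-1],[0,0,0,-0.5,0,0,-1],[0,0,0,-0.56,0,0,-1],[0,0,0,-0.61,0,0,-1],[0,0,0,-0.65,0,0,-1],[0,0,0,-0.68,0,0,-1],[0,0,0,-0.7,0,0,-1],[0,0,0,-0.7,0,0,-1],[0,0,0,-0.7,0,0,-1]])

```text
clock: 6.98
ee_pos: [0.6437, 0.0061, 0.2243]
eef_rot: [0.254, 0.696, 0.63, 0.23]
contact_force: [-0.6, 0.3, -1.2]
grip_width: 0.242
grip_force: 59.1
```

```bash
python3 - <<'E'
from h import *
im=manip.get_image("scene"); cv2.imwrite("pics/s2.png",cv2.resize(im["image"][120:330,230:510],None,fx=2.7,fy=2.7,interpolation=2))
s=manip.sense(); z=rot(s["eef_rot"]).as_matrix()[:,2]; print(s["clock"],s["ee_pos"],z,"tilt",np.degrees(np.arccos(-z[2])),"bottom",s["ee_pos"]+z*.1,s["q"])
S=cloud(im); h=cv2.cvtColor(im["image"],cv2.COLOR_BGR2HSV)
# filter axis: points near the expected filter body
c=s["ee_pos"]+z*.06; P=S.reshape(-1,3); d=P-s["ee_pos"]; a=d@z; r=np.linalg.norm(d-np.outer(a,z),axis=1)
m=(a>-.0)&(a<.13)&(r<.06); 
for lo in np.arange(0,.13,.01):
    k=m&(a>=lo)&(a<lo+.01); 
    if k.sum(): print(round(lo,2),k.sum(),np.percentile(r[k],[50,95]).round(3))
E
```

```text
7.0333 [0.64392466 0.00593482 0.22431139] [ 0.64187346 -0.06386963 -0.76414601] tilt 40.16892290127724 bottom [ 7.08112008e-01 -4.52141620e-04  1.47896787e-01] [-0.09138321  0.40124019  1.97394348 -0.07685507  0.0655369   0.08280007]
0.0 45 [0.017 0.025]
0.01 110 [0.031 0.037]
0.02 94 [0.032 0.036]
0.03 97 [0.031 0.036]
0.04 98 [0.032 0.036]
0.05 98 [0.032 0.036]
0.06 99 [0.032 0.036]
0.07 94 [0.032 0.036]
0.08 79 [0.032 0.035]
```

View pics/s2.png

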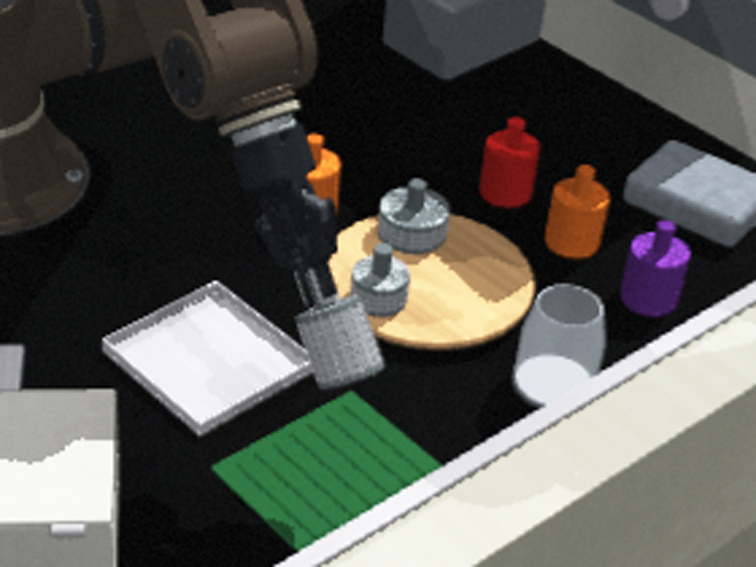

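The filter hangs coaxially in the gripper at 40.2° (crop (340,340)), over the mat. I'll hold it for a bit over a second.

>>> drive_tool(targets=[[0,0,0,0,0,0,-1],[0,0,0,0,0,0,-1],[0,0,0,0,0,0,-1],[0,0,0,0,0,0,-1],[0,0,0,0,0,0,-1],[0,0,0,0,0,0,-1],[0,0,0,0,0,0,-1],[0,0,0,0,0,0,-1],[0,0,0,0,0,0,-1],[0,0,0,0,0,0,-1],[0,0,0,0,0,0,-1],[0,0,0,0,0,0,-1],[0,0,0,0,0,0,-1],[0,0,0,0,0,0,-1],[0,0,0,0,0,0,-1],[0,0,0,0,0,0,-1]])

```text
clock: 8.37
ee_pos: [0.6435, 0.0055, 0.2235]
eef_rot: [0.254, 0.697, 0.63, 0.23]
contact_force: [-0.4, -0.2, -2.0]
grip_width: 0.241
grip_force: 59.1
```

>>> drive_tool(targets=[[0,0,0,0.02,0,0,-1],[0,0,0,0.06,0,0,-1],[0,0,0,0.12,0,0,-1],[0,0,0,0.18,0,0,-1],[0,0,0,0.24,0,0,-1],[0,0,0,0.3,0,0,-1],[0,0,0,0.36,0,0,-1],[0,0,0,0.42,0,0,-1],[0,0,0,0.48,0,0,-1],[0,0,0,0.54,0,0,-1],[0,0,0,0.6,0,0,-1],[0,0,0,0.65,0,0,-1],[0,0,0,0.68,0,0,-1],[0,0,0,0.7,0,0,-1],[0,0,0,0.7,0,0,-1],[0,0,0,0.7,0,0,-1]])

```text
clock: 9.7
ee_pos: [0.6436, 0.0055, 0.2232]
eef_rot: [0.0, 0.742, 0.671, 0.0]
contact_force: [0.6, 0.7, -1.3]
grip_width: 0.235
grip_force: 59.1
```

```bash
python3 - <<'E'
from h import *
s=manip.sense(); z=rot(s["eef_rot"]).as_matrix()[:,2]; print(s["ee_pos"],z,s["grip_width"])
rel([.463,.0115,.14],-.1)
E
```

```text
[0.64357412 0.00548494 0.22324215] [ 1.83931667e-04  1.46726090e-05 -9.99999983e-01] 0.2348190175427661
t 9.7 q [-0.094  0.536  1.532  0.     1.073  0.006] shift [ -1.2  -18.03   8.32] rv [ 0. -0. -0.]
```

>>> drive_tool(targets=[[0,-0.5,0,0,0,0,-1],[-0.1,-1.8,0,0,0,0,-1],[-0.3,-3.6,0.2,0,0,0,-1],[-0.5,-5.6,0.6,0,0,0,-1],[-0.7,-7.6,1.2,0,0,0,-1],[-0.8,-9.6,2,0,0,0,-1],[-0.9,-11.6,3,0,0,0,-1],[-1,-13.4,4,0,0,0,-1],[-1.1,-15,5,0,0,0,-1],[-1.2,-16.2,6,0,0,0,-1],[-1.2,-16.9,7,0,0,0,-1],[-1.2,-17.3,8,0,0,0,-1],[-1.2,-17.3,9,0,0,0,-1],[-1.2,-17.3,10,0,0,0,-1],[-1.2,-17.3,11,0,0,0,-1],[-1.2,-17.3,11.8,0,0,0,-1],[-1.2,-17.3,12.3,0,0,0,-1],[-1.2,-17.3,12.5,0,0,0,-1],[-1.2,-17.3,12.5,0,0,0,-1],[-1.2,-17.3,12.5,0,0,0,-1]])

```text
clock: 11.37
ee_pos: [0.4702, 0.0109, 0.0988]
eef_rot: [0.0, 0.742, 0.671, 0.0]
contact_force: [0.2, -0.6, -1.1]
grip_width: 0.242
grip_force: 59.1
```

```bash
python3 - <<'E'
from h import *
s=manip.sense(); z=rot(s["eef_rot"]).as_matrix()[:,2]; print(s["clock"],s["ee_pos"],z,s["contact_force"],s["q"].round(3))
im=manip.get_image("scene");cv2.imwrite("pics/s3.png",cv2.resize(im["image"][150:300,230:400],None,fx=4,fy=4,interpolation=2))
E
```

```text
11.3667 [0.47019217 0.0108812  0.098845  ] [ 9.55463030e-05  4.72439348e-05 -9.99999994e-01] [ 0.24251921 -0.64392631 -1.11895921] [-0.117  0.498  2.074  0.     0.57  -0.018]
```

View pics/s3.png

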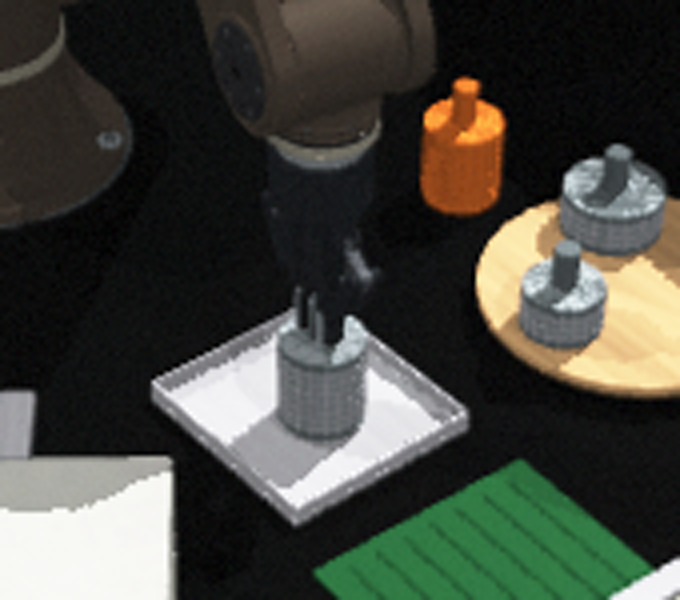

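The filter hangs upright over the middle of the tray (crop (320,380)), about 6 mm above the floor. Lowering until contact, then letting go.

>>> drive_tool(targets=[[0,0,0.2,0,0,0,-1],[0,0,0.4,0,0,0,-1],[0,0,0.5,0,0,0,-1],[0,0,0.6,0,0,0,-1],[0,0,0.6,0,0,0,-1],[0,0,0.6,0,0,0,-1]])

```text
clock: 11.92
ee_pos: [0.4703, 0.0108, 0.0928]
eef_rot: [0.0, 0.742, 0.671, 0.0]
contact_force: [0.9, 0.1, 2.1]
grip_width: 0.239
grip_force: 59.5
```

>>> drive_tool(targets=[[0,0,0,0,0,0,-0.4],[0,0,0,0,0,0,-0.2],[0,0,0,0,0,0,0],[0,0,0,0,0,0,0.3],[0,0,0,0,0,0,0.3],[0,0,0,0,0,0,0.3],[0,0,-0.5,0,0,0,0.3],[0,0,-1.5,0,0,0,0.3],[0,0,-3,0,0,0,0.3],[0,0,-5,0,0,0,0.3],[0,0,-7.5,0,0,0,0.3],[0,0,-10,0,0,0,0.3],[0,0,-12.5,0,0,0,0.3],[0,0,-14,0,0,0,0.3],[0,0,-14,0,0,0,0.3],[0,0,-14,0,0,0,0.3]])

```text
clock: 13.25
ee_pos: [0.4701, 0.0109, 0.2331]
eef_rot: [0.0, 0.742, 0.671, 0.0]
contact_force: [-0.6, -0.8, -0.7]
grip_width: 0.648
grip_force: 0.0
```

```bash
python3 - <<'E'
from h import *
im=manip.get_image("scene"); S=cloud(im); P=S[200:300,260:350].reshape(-1,3)
m=(np.linalg.norm(P[:,:2]-[.47,.011],axis=1)<.045)&(P[:,2]>.02)&(P[:,2]<.13); k=P[m]
for lo in np.arange(.02,.13,.015):
    j=k[(k[:,2]>=lo)&(k[:,2]<lo+.015)]; print(round(lo,3),len(j),j.mean(0).round(3) if len(j) else "")
for yaw in(.944,.944-np.pi): rel([.4535,-.2415,.23],yaw)
im=manip.get_image("top"); T=cloud(im); p=T[248:280,285:320].reshape(-1,3); p=p[p[:,2]<.13]; print(np.nanmax(p[:,2]))
p=T.reshape(-1,3); g=cv2.cvtColor(im["image"],cv2.COLOR_BGR2GRAY).ravel()
# tongue: bright points z .11-.13 outside lid front edge
u=np.array([np.cos(-.627),np.sin(-.627)]);v=np.array([-u[1],u[0]]); d=p[:,:2]-[.629,-.369]; a=d@u;b=d@v
m=(p[:,2]>.108)&(p[:,2]<.13)&(a<-.19)&(a>-.26)&(abs(b)<.05); print("tongue a",np.percentile(a[m],[0,50,100]),"b",np.percentile(b[m],[2,50,98]),m.sum(),np.median(p[m,2]))
E
```

```text
0.02 86 [0.492 0.001 0.027]
0.035 86 [ 0.486 -0.005  0.042]
0.05 85 [ 0.491 -0.003  0.058]
0.065 198 [0.479 0.006 0.075]
0.08 97 [0.476 0.007 0.084]
0.095 26 [0.474 0.006 0.104]
0.11 33 [0.472 0.011 0.114]
0.125 0 
t 13.3 q [-0.118  0.284  1.938  0.     0.92  -0.018] shift [-25.28   0.9    0.22] rv [-0.    -0.    -1.044]
t 13.3 q [-0.118  0.284  1.938  0.     0.92  -0.018] shift [-25.28   0.9    0.22] rv [-0.000e+00  1.000e-03  2.098e+00]Traceback (most recent call last):
  File "<stdin>", line 7, in <module>
    res = np.fmax.reduce(a, axis=axis, out=out, **kwargs)
ValueError: zero-size array to reduction operation fmax which has no identity
```

>>> drive_tool(targets=[[-1,0,0,0,0,-0.04,0.3],[-3,0.1,0,0,0,-0.12,0.6],[-5.5,0.2,0,0,0,-0.22,1],[-8,0.3,0,0,0,-0.32,1],[-10.5,0.4,0,0,0,-0.42,1],[-13,0.5,0,0,0,-0.52,1],[-15.5,0.6,0,0,0,-0.62,1],[-18,0.7,0,0,0,-0.72,1],[-20.5,0.8,0,0,0,-0.82,1],[-22.5,0.8,0,0,0,-0.92,1],[-24.2,0.8,0,0,0,-1,1],[-25,0.8,0,0,0,-1.044,1],[-25.2,0.8,0,0,0,-1.044,1],[-25.2,0.8,0,0,0,-1.044,1],[-25.2,0.8,0,0,0,-1.044,1]])

```text
clock: 14.6
ee_pos: [0.4527, -0.2402, 0.2319]
eef_rot: [-0.001, 0.309, 0.951, 0.0]
contact_force: [1.2, 0.4, -0.6]
grip_width: 0.999
grip_force: 0.0
```

```bash
python3 - <<'E'
from h import *
im=manip.get_image("scene"); T=cloud(im); cv2.imwrite("pics/s4.png",cv2.resize(im["image"][170:330,170:330],None,fx=3.7,fy=3.7,interpolation=2))
p=T.reshape(-1,3)
u=np.array([np.cos(-.627),np.sin(-.627)]);v=np.array([-u[1],u[0]]); d=p[:,:2]-[.629,-.369]; a=d@u;b=d@v
m=(p[:,2]>.115)&(p[:,2]<.13)&(a<-.195)&(a>-.26)&(abs(b)<.05); print("tongue a",np.percentile(a[m],[1,50,99]),"b",np.percentile(b[m],[2,50,98]),m.sum(),np.median(p[m,2]))
rel([.4525,-.2405,.108],.944); s=manip.sense(); print(s["ee_pos"])
E
```

```text
tongue a [-0.25123176 -0.21992553 -0.19573795] b [-0.01490551 -0.00157395  0.01039555] 135 0.12248868188213291
t 14.65 q [-0.616  0.344  1.843 -0.     0.956 -1.559] shift [-0.02 -0.06 12.41] rv [-0.    -0.001 -0.001]
[ 0.45286563 -0.23999536  0.23207936]
```

View pics/s4.png

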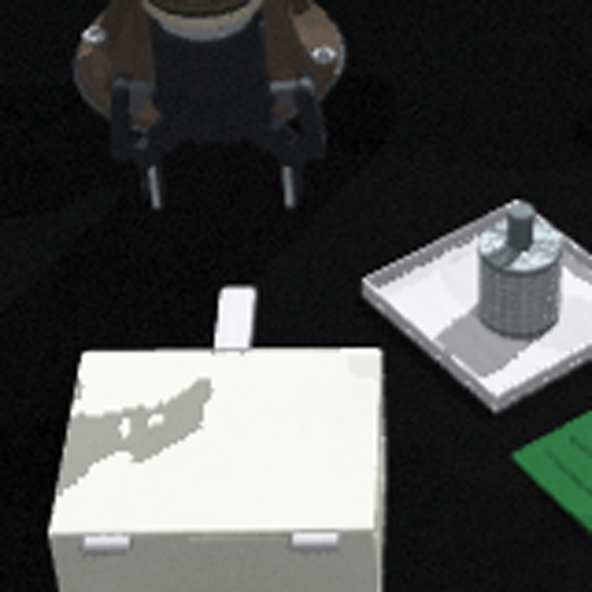

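The image shows the filter upright in the tray at (520,260), and the open gripper straddling the tongue at (237,315). Going down and closing on its sides.

>>> drive_tool(targets=[[0,0,2,0,0,0,1],[0,-0.1,4.5,0,0,0,1],[0,-0.1,7,0,0,0,1],[0,-0.1,9,0,0,0,1],[0,-0.1,10.8,0,0,0,1],[0,-0.1,11.8,0,0,0,1],[0,-0.1,12.4,0,0,0,1],[0,-0.1,12.4,0,0,0,1],[0,-0.1,12.4,0,0,0,0.5],[0,-0.1,12.4,0,0,0,0],[0,-0.1,12.4,0,0,0,-0.5],[0,-0.1,12.4,0,0,0,-1],[0,-0.1,12.4,0,0,0,-1],[0,-0.1,12.4,0,0,0,-1],[0,-0.1,12.4,0,0,0,-1],[0,-0.1,12.4,0,0,0,-1],[0,-0.1,12.4,0,0,0,-1]])

```text
clock: 16.07
ee_pos: [0.4522, -0.2419, 0.1093]
eef_rot: [0.0, 0.308, 0.951, -0.0]
contact_force: [-3.9, -2.9, 7.4]
grip_width: 0.291
grip_force: 58.6
```

```bash
python3 - <<'E'
from h import *
s=manip.sense(); M=rot(s["eef_rot"]).as_matrix(); g=s["ee_pos"]-.008*M[:,2]; print(s["ee_pos"],s["contact_force"],s["grip_width"]*85,"\n",M.round(3))
u=np.array([np.cos(-.627),np.sin(-.627),0]); H=np.array([.6254,-.3664,.11])
d=g-H; a=d@u; h=d[2]; rho=np.hypot(a,h); ph=np.arctan2(h,-a); print(a,h)
for t in range(5,56,5):
    w=np.deg2rad(t)+ph; D=(-rho*np.cos(w)-a)*u+np.array([0,0,rho*np.sin(w)-h]); print(t,(M.T@D*100).round(2))
E
```

```text
[ 0.45220771 -0.24190566  0.10927671] [-3.92782987 -2.87018831  7.4144264 ] 24.75572746988127 
 [[-0.81   0.587  0.   ]
 [ 0.587  0.81  -0.001]
 [-0.001 -0.001 -1.   ]]
-0.21329722727765774 0.007276705889929971
5 [-0.15 -0.   -1.86]
10 [-0.45 -0.   -3.69]
15 [-0.92 -0.   -5.5 ]
20 [-1.54 -0.   -7.25]
25 [-2.31 -0.01 -8.94]
30 [-3.230e+00 -1.000e-02 -1.057e+01]
35 [-4.28e+00 -1.00e-02 -1.21e+01]
40 [-5.470e+00 -1.000e-02 -1.354e+01]
45 [-6.770e+00 -1.000e-02 -1.487e+01]
50 [-8.190e+00 -1.000e-02 -1.607e+01]
55 [-9.700e+00 -1.000e-02 -1.716e+01]
```

>>> drive_tool(targets=[[0,0,-0.4,0,0,0,-1],[-0.1,0,-1.1,0,0,0,-1],[-0.15,0,-1.9,0,0,0,-1],[-0.3,0,-2.8,0,0,0,-1],[-0.45,0,-3.7,0,0,0,-1],[-0.7,0,-4.6,0,0,0,-1],[-0.9,0,-5.5,0,0,0,-1],[-1.2,0,-6.4,0,0,0,-1],[-1.55,0,-7.25,0,0,0,-1],[-1.9,0,-8.1,0,0,0,-1],[-2.3,0,-8.9,0,0,0,-1],[-2.3,0,-8.9,0,0,0,-1],[-2.3,0,-8.9,0,0,0,-1]])

```text
clock: 17.15
ee_pos: [0.4708, -0.2554, 0.198]
eef_rot: [-0.0, 0.308, 0.951, -0.0]
contact_force: [-0.9, -6.1, -5.2]
grip_width: 0.29
grip_force: 59.6
```

```bash
cat > lid.py <<'E'
from h import *
s=manip.sense(); M=rot(s["eef_rot"]).as_matrix(); g=s["ee_pos"]-.008*M[:,2]
print(s["clock"],s["ee_pos"],s["contact_force"],s["grip_width"]*85,s["grip_force"])
u=np.array([np.cos(-.627),np.sin(-.627),0]); v=np.array([-u[1],u[0],0]); H=np.array([.6254,-.3664,.11])
d=g-H; print("kin angle",np.degrees(np.arctan2(d[2],-(d@u))-np.arctan2(.0073,.2133)),"rho",np.hypot(d@u,d[2]))
for n in("scene","top"):
    im=manip.get_image(n); P=cloud(im).reshape(-1,3); br=im["image"].min(2).ravel()>90
    D=P-H; a=D@u;b=D@v;h=D[:,2]
    m=br&np.isfinite(a)&(a<-.02)&(a>-.2)&(abs(b)<.1)&(h>.015)
    # keep points on the plane (robust line fit h vs -a)
    f=cv2.fitLine(np.c_[-a[m],h[m]].astype(np.float32),cv2.DIST_HUBER,0,.001,.001).ravel()
    res=abs((-a[m]-f[2])*f[1]-(h[m]-f[3])*f[0])
    print(n,m.sum(),"lid angle",np.degrees(np.arctan2(f[1],f[0])),"res",np.percentile(res,[50,90]),"plane offset",f[3]*f[0]-f[2]*f[1])
    if n=="scene": cv2.imwrite("pics/lid_%d.png"%(s["clock"]*100),cv2.resize(im["image"][100:340,130:350],None,fx=2.5,fy=2.5,interpolation=2))
E
python3 lid.py
```

```text
17.15 [ 0.47083313 -0.25542701  0.19798125] [-0.87324604 -6.12575813 -5.23983086] 24.65707710975565 59.58550572395325
kin angle 24.807486057642976 rho 0.21311502519279565
scene 4769 lid angle 25.721792 res [0.00222456 0.00581279] plane offset 0.0056859143
top 1812 lid angle 25.465946 res [0.00152485 0.19432719] plane offset 0.005994778
```

>>> drive_tool(targets=[[-0.2,0,-0.4,0,0,0,-1],[-0.5,0,-1,0,0,0,-1],[-0.9,0,-1.6,0,0,0,-1],[-1.4,0,-2.35,0,0,0,-1],[-1.95,0,-3.15,0,0,0,-1],[-2.55,0,-3.9,0,0,0,-1],[-3.15,0,-4.6,0,0,0,-1],[-3.8,0,-5.25,0,0,0,-1],[-4.45,0,-5.9,0,0,0,-1],[-5.1,0,-6.5,0,0,0,-1],[-5.5,0,-6.85,0,0,0,-1],[-5.8,0,-7.1,0,0,0,-1],[-5.8,0,-7.1,0,0,0,-1],[-5.8,0,-7.1,0,0,0,-1],[-5.8,0,-7.1,0,0,0,-1],[-5.8,0,-7.1,0,0,0,-1]])

```text
clock: 18.58
ee_pos: [0.5172, -0.2891, 0.2677]
eef_rot: [-0.001, 0.308, 0.951, 0.0]
contact_force: [-0.8, -6.2, -9.3]
grip_width: 0.292
grip_force: 61.1
```

```bash
python3 lid.py; ls pics/lid*; cp $(ls -t pics/lid*|head -1) pics/lidB.png
```

```text
18.5833 [ 0.51722718 -0.2890996   0.26765792] [-0.83889378 -6.17189827 -9.32651082] 24.852758795437627 61.05112910270691
kin angle 49.29511189193471 rho 0.21239776514967762
scene 5136 lid angle 50.63224 res [0.00236667 0.00611836] plane offset 0.0029530004
top 1024 lid angle 77.03693 res [0.01122387 0.03203364] plane offset -0.044393092
pics/lid_1714.png
pics/lid_1858.png
```

View pics/lidB.png

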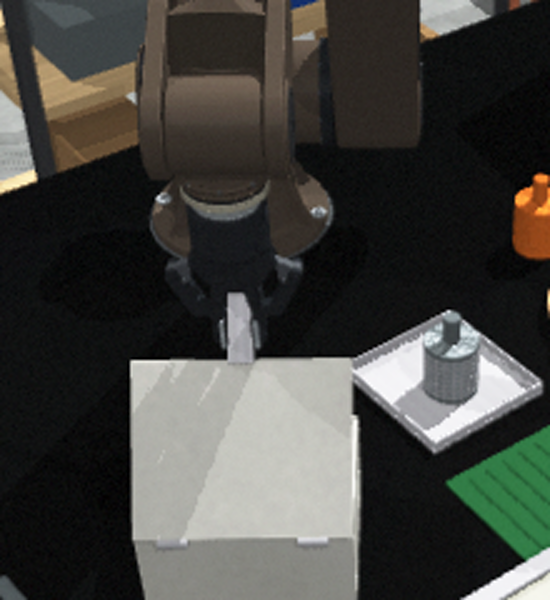

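```bash
python3 - <<'E'
from h import *
u=np.array([np.cos(-.627),np.sin(-.627),0]); v=np.array([-u[1],u[0],0]); H=np.array([.6254,-.3664,.11])
for nm,S,th in(("shut",np.load("scene0.npy"),0),("now",cloud(manip.get_image("scene")),50.)):
    D=S.reshape(-1,3)-H; a=-D@u;b=D@v;h=D[:,2]
    for _ in range(4):
        w=np.radians(th); r=a*np.cos(w)+h*np.sin(w); n=-a*np.sin(w)+h*np.cos(w)
        m=(r>.03)&(r<.17)&(abs(b)<.09)&(abs(n-.006)<.012)
        th+=np.degrees(np.arctan(np.polyfit(r[m],n[m],1)[0]))
    print(nm,m.sum(),th,np.median(n[m]),n[m].std())
s=manip.sense(); print(s["clock"],s["contact_force"],s["joint_velocities"].round(4))
E
```

```text
shut 2595 0.01507829362113153 0.008273450791338937 0.0023971645682167907
now 4070 49.24057530131395 0.005150195102098316 0.0032215188737715963
18.7333 [ 0.51111927 -5.34889696 -8.74528047] [-0.0009 -0.0011  0.0019 -0.0014 -0.0023  0.0008]
```

Both estimates give about 49.3°. I'll nudge up 0.7° and hold.

>>> drive_tool(targets=[[-0.1,0,-0.08,0,0,0,-1],[-0.2,0,-0.17,0,0,0,-1],[-0.2,0,-0.17,0,0,0,-1],[-0.2,0,-0.17,0,0,0,-1],[-0.2,0,-0.17,0,0,0,-1],[-0.2,0,-0.17,0,0,0,-1],[-0.2,0,-0.17,0,0,0,-1],[-0.2,0,-0.17,0,0,0,-1],[-0.2,0,-0.17,0,0,0,-1],[-0.2,0,-0.17,0,0,0,-1],[-0.2,0,-0.17,0,0,0,-1],[-0.2,0,-0.17,0,0,0,-1],[-0.2,0,-0.17,0,0,0,-1],[-0.2,0,-0.17,0,0,0,-1]])

```text
clock: 19.9
ee_pos: [0.5188, -0.2902, 0.2692]
eef_rot: [-0.002, 0.308, 0.951, 0.0]
contact_force: [-0.6, -5.9, -9.7]
grip_width: 0.289
grip_force: 61.1
```

```bash
python3 lid.py | head -2; python3 -c "
from h import *
print(manip.close_job())"
```

```text
19.9 [ 0.51877036 -0.29020245  0.269151  ] [-0.57804448 -5.91781887 -9.67747067] 24.59533923993156 61.08016490936279
kin angle 49.94717110875419 rho 0.21238634434482576
the job is handed in; nothing more can be done
None
```

I handed the job in at about 20 s: the tall filter was held at 40.2° over the mat for over a second and now stands upright in the tray, and the gripper alone is holding the box lid at about 50° (49.9° worked out from the arm's position).

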